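# Tip a lens-tissue carton slot-up and seat it in its bench holder

### The job

The carton of lens tissue stands on its end on the bench holder, with its slotted face turned away from the rails. Push it high on the slotted face so that it topples flat with the slot on top, then slide it along the plate between the two rails until it bears on the rubber bumper of the end stop, and keep it pressed there lightly (about 6 to 10 N) for about a second before you let go. The end stop is only clamped by friction and must stay exactly where it is set (more than about 12 N would shift it); leave the dropper bottle, the tally counter and the small slide carton beside the holder alone.

Things in the scene. Friction and masses are not known exactly. Their poses are not given: they have to be found in the camera images.
- carton: Pale carton 60 x 120 x 45 mm (own x, y, z), 0.18 to 0.35 kg, dark slot in its +z face. Origin: centre of the underside (60 x 120 face away from the slot). At the start it stands on its -y end on the holder's plate: y up, z roughly along the holder's -y (within 0.2 rad), underside towards the rails. Lying as wanted: z up, origin 4 mm above the worktop, leading end 60 mm ahead of the origin.
- holder: Fixed aluminium bench holder: plate 110 x 315 x 4 mm (x, y, z). Origin: on the worktop under the plate's middle line, 165 mm from its open end and 150 mm from its stop end. y points along the plate from the open end, where the carton stands, to the end stop; z up.
- rail_mouth (a point): Point on the plate's top, midway between the rails, where their straight part begins (holder y = 50 mm). Two rails parallel to y, 63 mm apart inside, 8 mm thick, top 20 mm above the worktop, run from here to the plate's end (y = 150 mm); before them flared lead-ins begin at y = 23 mm, 84 mm apart inside.
- end_stop: Grey block 46 x 22 x 36 mm with black clamp knob (top 57 mm above the worktop) between the rails, set with its front face at holder y = 107 to 122 mm. Origin: on the plate, middle of that front face (facing the open end). Held by clamp friction only: slips along y at about 15 N and does not spring back.
- stop_face (a point): Point on the end stop's front face, 24.5 mm above the worktop, on the axis of its rubber-tipped bumper (20 mm diameter). The bumper is screwed in so that its tip stands 6 to 20 mm proud of this point towards the open end; set differently each time and not measured: find it by feel. It does not give. The seated carton's leading end touches the tip.
- dropper: Brown dropper bottle, 27 mm across, 82 mm high, standing beside the holder. Origin: centre of the underside. Bystander.
- tally: White round tally counter, 51 x 44 x 27 mm, beside the holder. Origin: centre of the underside. Bystander.
- slide_carton: Small pale green carton of slides, 29 x 78 x 30 mm, lying beside the holder on the far side. Origin: centre of the underside. Bystander.

How it is judged:
By the outcome, as a careful person would: the job done as asked, in the order asked, and still so for the second after the job is handed in, with the robot touching nothing.
It also fails if it takes over 64 s, if anything falls off the work surface, if the arm or the gripper's body presses on something with over 40 N, if the wrist force passes 120 N, or if a joint passes its speed limit or range.

### The arm

A 6-joint arm with a two-finger parallel gripper is mounted at the origin on a cart in front of the work surface, level with it; the furniture and walls round the work are solid. World frame = base frame: x ahead of the robot, y to its left, z up, the work surface at z = 0. Lengths are in m, angles in rad, forces in N, time in s.
With the tool pointing down it reaches from about 0.3 to 0.875 m from the base axis. Payload 6.4 kg.
Tool frame: the origin (TCP) lies on the centre line of the jaws, within the pads' length; the fingertips stand 25 mm ahead of it and the grasp point (between the pads) lies 6 mm ahead of it (ctrl.tip_reach is the distance from the TCP to the fingertips, in m); z points along the fingers, y is the line along which they close (so a half turn about z gives the same grasp; the last joint's range is limited). The gripper opens to 85 mm and grips with 20 to 120 N. Pads are 22 mm wide; open, the fingers measure 114 mm over their backs; the gripper's body (76 mm by 85 mm) begins 54 mm behind the grasp point. The pads swing forward as they close: fully open they stand 13 mm farther back than shut.
Start: joints at [0.917, 0.181, 1.607, -0, 1.354, -0.206], TCP at [0.249, 0.518, 0.256] pointing down, gripper open.
Joint ranges: [-2.99, 2.99], [-0.89, 2.07], [0.3, 2.58], [-1.14, 4.28], [0, 2.63], [-3.12, 3.12]. Speed limits (rad/s): [2.57, 2.57, 3.01, 3.14, 3.14, 3.14].

### API

Orientations are given as a unit quaternion [w, x, y, z].
In Python, from bench import ctrl gives the robot as it stands.
- The arm moves only by the tool servo_tool, never from a script. Its argument "motion" is a list that holds one entry, the list of rows, each a list of 5 numbers: the shift along the tool's x, y, z in cm, then the turn about the tool's z in degrees, then the closure, from -1 (fully open) to 1 (shut). In form: [[[dx, dy, dz, twist, claw], ...]]. A call has 1 to 5 rows; each row is the pose to reach, as a shift and turn from the pose commanded when the call began, along the tool's axes at that moment; what a row does not reach only later rows make up. A row lasts 1/10 s, in which the tool goes at most 50 mm and 8.59 degrees, less where a joint would pass 70% of its speed; a pose out of reach is approached as far as the arm can. A call with a gripper value outside its range is refused whole. The fingers move at their own pace and stop on an object; the grip force is fixed at half the most. Time passes only in rows, so rows that repeat a pose let the fingers close. It gives the time, the measured TCP pose, the force, the opening and the grip force at its end, in the units of the state.
- ctrl.get_obs(): the state, without advancing time (a new reading comes with each control period).
- ctrl.camera(name): name is "scene" or "top" or "wrist"; returns a dict with "pixels" (420x560x3 uint8, red, green, blue), "depth" (420x560 float32, m along the optical axis (not along the pixel's ray), 0 where there is no reading), "fx", "fy", "cx", "cy" (pixels), "R" (3x3) and "t" (3): a world point X has camera coordinates R X + t; the wrist camera has in their place "hand_eye" (4x4, takes a point from camera to tool coordinates, whose origin is the TCP and whose axes are the flange's). Camera axes: x right, y down, z forward; pixel columns grow to the right and rows downward; lengths in m; the calibration is good to about 2 mm. A picture is of the moment at which its call begins: read the wrist's pose just before it.
- ctrl.hand_in(): hands the job in; it is judged then, once.
The state is a dict: "time_s": time; "q": joint angles; "dq": joint speeds; "joint_efforts": joint torques, N m; "eef_pos": TCP position; "eef_rot": TCP orientation; "wrist_force": force on the tool from outside, world axes, zero at the start; "torque": the same for the moment, N m; "opening": opening from 0.0 (shut) to 1.0 (fully open); "grasp_force": force on a finger pad.
Only numpy, scipy, OpenCV 4.12 (cv2) and the standard library are available. Lean on these libraries where they do the work, as an engineer would, in place of code of your own. Each camera call takes 0.05 s, during which the arm holds its last target. There are 200 camera calls.

## Working session

There is one attempt and no reset: what is moved stays moved. The work goes in short steps, Python scripts to look and compute and a tool call to move; the robot and the scene stay as the last step left them, time stands still between calls to the robot, and variables do not carry over. Pictures are saved under pics/ and viewed, at most 10 in all, crops included, and the job is handed in when it is done.

Besides the shell and the picture viewer there is one more tool, called as name(argument=value, ...), one argument or row to a line, values as JSON. servo_tool: Moves the arm, as the interface text tells. Its arguments: {"type":"object","properties":{"motion":{"type":"array"}},"required":["motion"]}

```bash
mkdir -p pics; python3 - <<'E'
from bench import ctrl
import cv2,numpy as np
o=ctrl.get_obs();print({k:np.round(v,3) for k,v in o.items()}, ctrl.tip_reach)
for n in("scene","top"):
    c=ctrl.camera(n);np.savez(f"pics/{n}0.npz",**c)
    cv2.imwrite(f"pics/{n}0.png",c["pixels"][:,:,::-1])
    print(n,c["fx"],c["cx"],c["cy"],-c["R"].T@c["t"],np.round(c["R"],2).tolist())
E
```

```text
{'time_s': np.float64(0.0), 'q': array([ 0.917,  0.182,  1.608, -0.   ,  1.354, -0.206]), 'dq': array([ 0.   ,  0.001,  0.002,  0.001, -0.001,  0.001]), 'joint_efforts': array([ 0.0000e+00, -4.4489e+01, -3.5133e+01, -0.0000e+00,  9.0000e-03,
        0.0000e+00]), 'eef_pos': array([0.249, 0.518, 0.255]), 'eef_rot': array([-0.   ,  0.222,  0.975, -0.001]), 'wrist_force': array([-0.369, -0.639,  0.615]), 'torque': array([-0.036,  0.005,  0.042]), 'grasp_force': np.float64(0.0), 'opening': np.float64(0.998)} 0.025
scene 534.1961367772456 286.5315203114712 218.5707113460688 [0.03963115 0.99383766 0.50676905] [[-0.9, -0.43, -0.03], [-0.18, 0.43, -0.88], [0.39, -0.79, -0.47]]
top 444.6388364401664 279.90395535859875 214.69821261368028 [0.30702221 0.26672481 0.90822758] [[-0.02, -1.0, 0.01], [-0.99, 0.02, -0.14], [0.14, -0.01, -0.99]]
```

View pics/scene0.png

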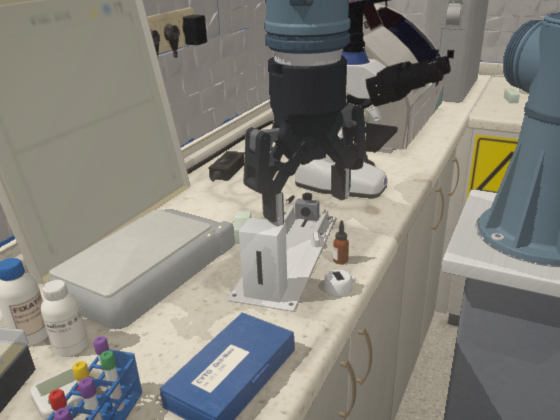

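View pics/top0.png

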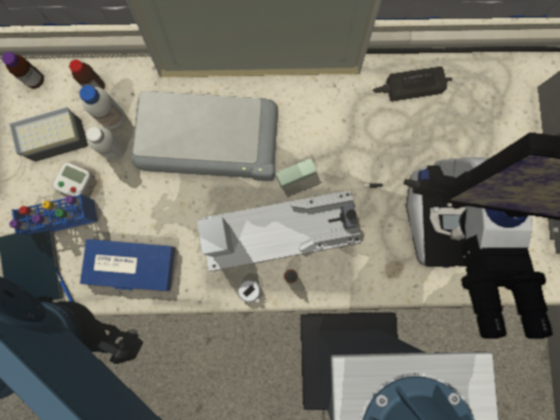

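The scene view shows the carton standing at (265,258) with its slot toward the camera, the stop at (307,207), the dropper at (341,245) and the tally at (338,282). In the top view the holder runs from about (205,245) to (355,215), with the slide carton at (297,175). The gripper is at bottom left.

```bash
cat > h.py <<'E'
import numpy as np,cv2
def load(n): return dict(np.load(f"pics/{n}.npz"))
def cloud(c):
    v,u=np.mgrid[0:420,0:560]; d=c["depth"]
    P=np.stack([(u-c["cx"])/c["fx"]*d,(v-c["cy"])/c["fy"]*d,d],-1)
    W=(P-c["t"])@c["R"]; W[d==0]=np.nan; return W
def ray(c,u,v,z):
    C=-c["R"].T@c["t"]; r=c["R"].T@np.array([(u-c["cx"])/c["fx"],(v-c["cy"])/c["fy"],1]); return C+r*(z-C[2])/r[2]
E
python3 - <<'E'
from h import *
c=load("top0");W=cloud(c)
crop=c["pixels"][150:310,180:380,::-1];cv2.imwrite("pics/crop0.png",cv2.resize(crop,None,fx=4,fy=3.75,interpolation=cv2.INTER_CUBIC)[:600])
sub=np.zeros((420,560),bool);sub[160:310,190:370]=1
z=W[...,2]
for n,a,b in(("carton",.115,.135),("mid",.065,.1),("knob",.045,.065),("stop",.036,.0435),("low",.022,.034),("rail",.016,.0235)):
    m=(sub&(z>a)&(z<b)).astype(np.uint8)
    k,l,s,ce=cv2.connectedComponentsWithStats(m)
    for i in range(1,k):
        if s[i,4]>=8:
            p=W[l==i];r=cv2.minAreaRect(p[:,:2].astype(np.float32)*1000)
            print(n,s[i],np.round(p.mean(0),4),np.round(r[0]),np.round(r[1]),round(r[2],1))
print("table z",np.nanmedian(z[270:300,300:340]),"plate z",np.nanmedian(z[230:245,250:290]))
s=load("scene0");W=cloud(s);z=W[...,2]
# slotted face in scene: light points between z .03-.115
sub=np.zeros((420,560),bool);sub[215:300,235:292]=1
m=sub&(z>.02)&(z<.118);p=W[m]
print(len(p),np.nanmin(p,0),np.nanmax(p,0))
E
```

```text
carton [197 216  31  38 880] [0.3838 0.3793 0.1245] [384. 380.] [60. 45.] 9.3
mid [205 219  25  36  88] [0.3751 0.3643 0.0833] [376. 364.] [34. 72.] 62.8
mid [289 273   5   6  21] [0.309  0.2398 0.0758] [309. 240.] [8. 8.] 44.0
knob [ 190  160   85   18 1031] [0.5261 0.3404 0.0508] [522. 350.] [167.  35.] 89.1
knob [346 209  10  10  85] [0.4252 0.1202 0.0566] [426. 120.] [18. 18.] 0.8
knob [224 222   8  31  37] [0.3809 0.3579 0.0552] [385. 358.] [11. 59.] 87.4
knob [285 271  11  11  68] [0.3093 0.2404 0.0549] [309. 240.] [19. 19.] 16.9
stop [190 169  63   8 141] [0.5172 0.3719 0.0401] [518. 372.] [125.   8.] 83.6
stop [257 176   7   2   8] [0.5057 0.2943 0.0396] [506. 295.] [12.  2.] 86.9
stop [342 203  16  24 178] [0.4247 0.121  0.0405] [426. 120.] [46. 22.] 8.7
stop [284 269  13  14  50] [0.3095 0.2418 0.0408] [309. 240.] [23. 25.] 88.5
low [276 160  40  26 546] [0.517  0.2234 0.0302] [518. 223.] [29. 78.] 22.3
low [190 171  85   9 128] [0.5133 0.3566 0.0282] [513. 351.] [169.   8.] 86.0
low [339 206   7  22  43] [0.4232 0.1329 0.0295] [423. 134.] [43.  7.] 9.9
low [238 279  22  23 399] [0.2825 0.3218 0.0265] [283. 322.] [41. 43.] 88.9
rail [255 179  10   2  11] [0.5055 0.2962 0.0206] [505. 297.] [19.  1.] 84.9
rail [291 196  62  13 251] [0.4539 0.1727 0.0202] [454. 171.] [ 15. 125.] 4.6
rail [299 231  61  20 255] [0.3813 0.1607 0.0204] [382. 160.] [ 16. 126.] 13.8
rail [254 297   6   6  23] [0.2642 0.3063 0.0209] [264. 306.] [ 8. 10.] 31.7
table z 0.0006788603675809855 plate z 0.004450965695055072
2671 [0.35126413 0.16009941 0.02003427] [0.5386657  0.40824082 0.1179979 ]
```

View pics/crop0.png

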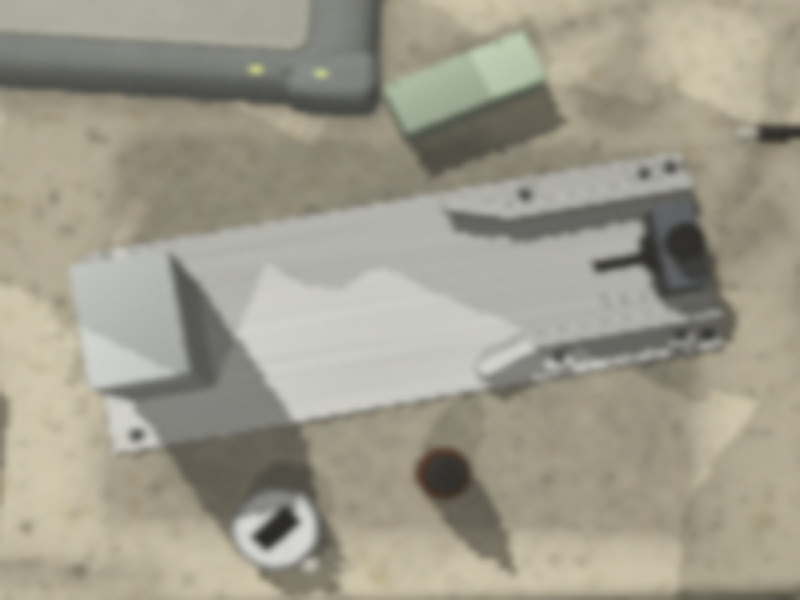

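The crop shows the holder axis tilted about 9.3°. The carton is centred at world (0.384, 0.380) with its top at z=0.1245 and a 60x45 footprint, and the stop is at (0.4255, 0.1205); both lie on the axis. Heights and sizes match what was given, so I'm going to the pre-push pose.

servo_tool(
  motion=[
    [[-3, -0.2, 0, 8, 0.4], [-6, -0.4, 0, 16, 0.4], [-9, -0.6, 0, 25, 0.4], [-12, -0.8, 0, 33, 0.4], [-14.1, -0.9, 0, 41, 0.4]],
  ],
)

```text
time_s: 0.6
eef_pos: [0.3735, 0.4479, 0.2558]
eef_rot: [0.0, 0.552, 0.834, -0.0]
wrist_force: [-0.1, -0.3, 1.0]
opening: 0.301
grasp_force: 0.0
```

```bash
python3 - <<'E'
from h import *
c=load("top0");W=cloud(c);z=W[...,2]
d=lambda f:np.array([np.sin(f),-np.cos(f)])
for n,sl in(("far",np.s_[190:212,311:354]),("near",np.s_[228:255,311:362])):
    p=W[sl].reshape(-1,3);p=p[(p[:,2]>.017)&(p[:,2]<.0225)]
    for side in range(1):
        vx,vy,x,y=cv2.fitLine(p[:,:2].astype(np.float32),cv2.DIST_HUBER,0,.001,.001).ravel()
        print(n,len(p),np.degrees(np.arctan2(vx,-vy)),x,y)
# plate edges
p=W[160:300,195:370].reshape(-1,3);m=(p[:,2]>.0025)&(p[:,2]<.0065)
g=m.reshape(140,175).astype(np.uint8);k,l,s,ce=cv2.connectedComponentsWithStats(g);i=1+np.argmax(s[1:,4])
r=cv2.minAreaRect((p[(l==i).ravel()][:,:2]*1000).astype(np.float32));print(r)
from bench import ctrl
o=ctrl.get_obs();print(o["time_s"],o["eef_pos"],o["eef_rot"],o["opening"],o["wrist_force"])
E
```

```text
far 156 9.0038805 0.45557567 0.1522129
near 188 9.784454 0.38490137 0.14754488
((401.7847900390625, 258.4622802734375), (123.23650360107422, 319.7283630371094), 8.833993911743164)
0.6 [0.37348082 0.44793967 0.25578881] [ 5.17573525e-05  5.52341914e-01  8.33617547e-01 -4.38901609e-04] 0.30122105903798774 [-0.14292382 -0.32307112  1.02797393]
```

servo_tool(
  motion=[
    [[0, 0, 2.5, 7, 0.4], [0, 0, 6.5, 13.7, 0.4], [0, 0, 10.5, 13.7, 0.4], [0, 0, 12.4, 13.7, 0.4], [0, 0, 12.4, 13.7, 0.4]],
  ],
)

```text
time_s: 1.1
eef_pos: [0.3699, 0.4472, 0.1281]
eef_rot: [-0.001, 0.645, 0.764, -0.004]
wrist_force: [-0.5, 0.4, -0.9]
opening: 0.303
grasp_force: 0.0
```

servo_tool(
  motion=[
    [[-1, 0, 0, 0, 0.4], [-2, 0, 0, 0, 0.4], [-3, 0, 0, 0, 0.4], [-3.3, 0, 0, 0, 0.4], [-3.3, 0, 0, 0, 0.4]],
  ],
)

```text
time_s: 1.6
eef_pos: [0.3783, 0.4162, 0.1332]
eef_rot: [0.0, 0.646, 0.764, 0.001]
wrist_force: [0.5, 0.8, 0.1]
opening: 0.3
grasp_force: 0.0
```

servo_tool(
  motion=[
    [[-0.4, 0, 0, 0, 0.4], [-0.8, 0, 0, 0, 0.4], [-1.2, 0, 0, 0, 0.4], [-1.6, 0, 0, 0, 0.4], [-2.0, 0, 0, 0, 0.4]],
  ],
)

```text
time_s: 2.1
eef_pos: [0.381, 0.3966, 0.1323]
eef_rot: [-0.0, 0.645, 0.764, -0.0]
wrist_force: [-0.5, -0.8, 0.7]
opening: 0.297
grasp_force: 0.2
```

```bash
python3 - <<'E'
from bench import ctrl
from h import *
for n in("scene","top"):
    c=ctrl.camera(n);np.savez(f"pics/{n}1.npz",**c)
cv2.imwrite("pics/scene1.png",load("scene1")["pixels"][150:350,200:400,::-1].repeat(3,0).repeat(3,1))
E
```

```text
(no output)
```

View pics/scene1.png

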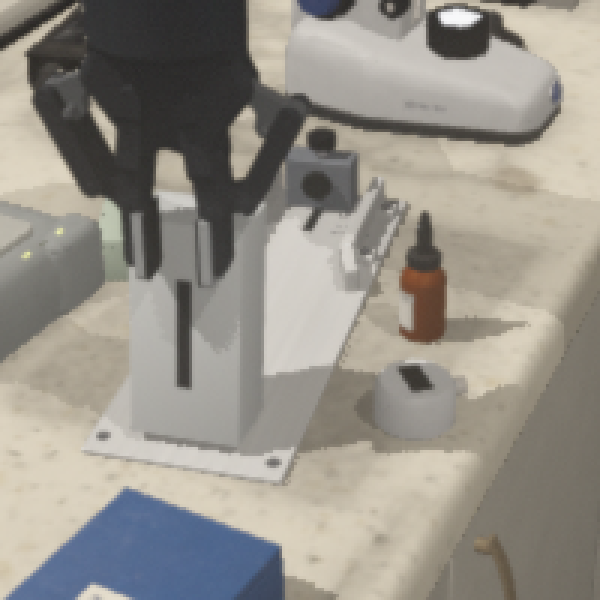

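The fingers bear on the top of the slotted face on either side of the slot, and the carton's near bottom edge (around (190,440) in the crop) is starting to lift. It is tipping rather than sliding, so I'll continue.

servo_tool(
  motion=[
    [[-0.4, 0, 0, 0, 0.4], [-0.8, 0, 0, 0, 0.4], [-1.2, 0, 0, 0, 0.4], [-1.6, 0, 0, 0, 0.4], [-2.0, 0, 0, 0, 0.4]],
  ],
)

```text
time_s: 2.7
eef_pos: [0.3845, 0.3768, 0.1323]
eef_rot: [0.0, 0.645, 0.764, -0.0]
wrist_force: [-0.4, -0.1, 0.2]
opening: 0.3
grasp_force: 0.0
```

servo_tool(
  motion=[
    [[-0.3, 0, 0, 0, 0.4], [-0.6, 0, 0, 0, 0.4], [-0.9, 0, 0, 0, 0.4], [-1.2, 0, 0, 0, 0.4], [-1.5, 0, 0, 0, 0.4]],
  ],
)

```text
time_s: 3.2
eef_pos: [0.3869, 0.3622, 0.1323]
eef_rot: [0.0, 0.645, 0.764, -0.0]
wrist_force: [0.0, 0.1, -0.3]
opening: 0.299
grasp_force: 0.0
```

```bash
python3 - <<'E'
from bench import ctrl
from h import *
for n in("scene","top"):
    c=ctrl.camera(n);np.savez(f"pics/{n}2.npz",**c)
cv2.imwrite("pics/scene2.png",load("scene2")["pixels"][150:350,200:400,::-1].repeat(3,0).repeat(3,1))
E
```

```text
(no output)
```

View pics/scene2.png

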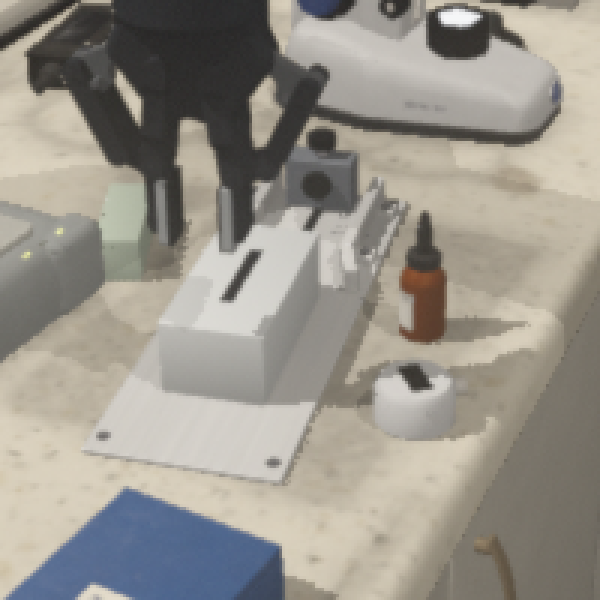

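The carton lies flat with its slot on top at (240,275) in the crop, trailing end near (215,360). I'll retreat behind it and measure.

servo_tool(
  motion=[
    [[2.5, 0, 0, 0, 0.4], [5.5, 0, 0, 0, 0.4], [8.5, 0, 0, 0, 0.4], [10.5, 0, 0, 0, 0.4], [10.5, 0, 0, 0, 0.4]],
  ],
)

```text
time_s: 3.8
eef_pos: [0.3687, 0.468, 0.1324]
eef_rot: [-0.0, 0.644, 0.765, 0.001]
wrist_force: [-0.2, -0.6, -0.0]
opening: 0.301
grasp_force: 0.0
```

```bash
cat > m.py <<'E'
from bench import ctrl
from h import *
import sys
i=sys.argv[1]
c=ctrl.camera("top");np.savez(f"pics/top{i}.npz",**c);W=cloud(c);z=W[...,2]
f=np.radians(9.3);d=np.array([np.sin(f),-np.cos(f)]);e=np.array([np.cos(f),np.sin(f)]);S=np.array([.4202,.1499])
sub=np.zeros((420,560),bool);sub[200:260,190:338]=1
m=(sub&(z>.045)&(z<.053)).astype(np.uint8);k,l,s,ce=cv2.connectedComponentsWithStats(m);j=1+np.argmax(s[1:,4])
p=W[l==j];r=cv2.minAreaRect((p[:,:2]*1000).astype(np.float32));C=np.array(r[0])/1000
print("carton",s[j],r,p[:,2].mean(),"along/lat from rail mid",(C-S)@d,(C-S)@e)
m=np.zeros((420,560),bool);m[195:235,330:370]=1;m&=(z>.037)&(z<.0435);p=W[m];r=cv2.minAreaRect((p[:,:2]*1000).astype(np.float32));K=np.array(r[0])/1000
print("stop",r,(K-S)@d,(K-S)@e)
o=ctrl.get_obs();T=o["eef_pos"];print("tcp",o["time_s"],T,"along/lat rel carton",(T[:2]-C)@d,(T[:2]-C)@e,o["wrist_force"],"push axis force",o["wrist_force"][:2]@d)
E
python3 m.py 3; cp pics/top3.npz /tmp; python3 - <<'E'
import sys;sys.path.insert(0,'.')
E
```

```text
carton [ 228  210   66   42 1875] ((397.99456787109375, 295.74700927734375), (60.66387939453125, 120.04059600830078), 9.233742713928223) 0.049537907407414726 along/lat from rail mid -0.14751843750746593 0.001655876364021605
stop ((425.28643798828125, 119.93521881103516), (46.12443542480469, 22.197994232177734), 7.915666580200195) 0.030392903421920674 0.00017715726622123933
tcp 3.85 [0.36883289 0.46664592 0.13206424] along/lat rel carton -0.1733652078745301 -0.001160452243298294 [ 0.95816704 -0.73020767  0.19240788] push axis force 0.8754530713722262
```

servo_tool(
  motion=[
    [[0, 0, 3, 0.5, 0.4], [0, 0, 6, 0.5, 0.4], [0, 0, 8, 0.5, 0.4], [0, 0, 8.9, 0.5, 0.4], [0, 0, 8.9, 0.5, 0.4]],
  ],
)

```text
time_s: 4.35
eef_pos: [0.3688, 0.4645, 0.042]
eef_rot: [-0.0, 0.649, 0.761, -0.002]
wrist_force: [-0.1, -2.7, -0.5]
opening: 0.3
grasp_force: 1.0
```

servo_tool(
  motion=[
    [[-2, 0, 0, 0, 0.4], [-4, 0, 0, 0, 0.4], [-6.5, 0, 0, 0, 0.4], [-8, 0, 0, 0, 0.4], [-9, 0, 0, 0, 0.4]],
  ],
)

```text
time_s: 4.85
eef_pos: [0.3846, 0.3763, 0.0444]
eef_rot: [0.0, 0.649, 0.761, 0.001]
wrist_force: [0.3, 0.1, 0.7]
opening: 0.302
grasp_force: 0.0
```

servo_tool(
  motion=[
    [[-0.4, 0, 0, 0, 0.4], [-0.8, 0, 0, 0, 0.4], [-1.2, 0, 0, 0, 0.4], [-1.6, 0, 0, 0, 0.4], [-2.0, 0, 0, 0, 0.4]],
  ],
)

```text
time_s: 5.35
eef_pos: [0.3869, 0.3577, 0.0434]
eef_rot: [-0.0, 0.648, 0.761, 0.0]
wrist_force: [-0.2, 1.9, 1.5]
opening: 0.3
grasp_force: 1.0
```

```bash
python3 m.py 4
```

```text
carton [260 210  37  33 782] ((403.3285217285156, 260.3359069824219), (60.26271057128906, 61.63823699951172), 9.770668029785156) 0.04953101636655964 along/lat from rail mid -0.11171080145850766 0.0011971497789271257
stop ((425.419677734375, 119.6076431274414), (46.17373275756836, 22.6411075592041), 9.007027626037598) 0.030737705409922624 0.00025570818913715244
tcp 5.4 [0.38694152 0.35712562 0.04335819] along/lat rel carton -0.09816568121484223 -0.0005300242710222398 [-0.1794848   0.97770846  0.66543815] push axis force -0.9938626135736742
```

servo_tool(
  motion=[
    [[-0.35, 0, 0, 0, 0.4], [-0.7, 0, 0, 0, 0.4], [-1.05, 0, 0, 0, 0.4], [-1.4, 0, 0, 0, 0.4], [-1.75, 0, 0, 0, 0.4]],
  ],
)

```text
time_s: 5.9
eef_pos: [0.3897, 0.3398, 0.0434]
eef_rot: [-0.0, 0.649, 0.761, 0.0]
wrist_force: [0.1, 3.0, 1.7]
opening: 0.304
grasp_force: 1.1
```

servo_tool(
  motion=[
    [[-0.35, 0, 0, 0, 0.4], [-0.7, 0, 0, 0, 0.4], [-1.05, 0, 0, 0, 0.4], [-1.4, 0, 0, 0, 0.4], [-1.75, 0, 0, 0, 0.4]],
  ],
)

```text
time_s: 6.4
eef_pos: [0.3925, 0.3225, 0.0434]
eef_rot: [0.0, 0.649, 0.761, 0.0]
wrist_force: [-0.3, 2.7, 1.7]
opening: 0.303
grasp_force: 1.4
```

servo_tool(
  motion=[
    [[-0.3, 0, 0, 0, 0.4], [-0.6, 0, 0, 0, 0.4], [-0.9, 0, 0, 0, 0.4], [-1.2, 0, 0, 0, 0.4], [-1.5, 0, 0, 0, 0.4]],
  ],
)

```text
time_s: 6.9
eef_pos: [0.3948, 0.3078, 0.0433]
eef_rot: [0.0, 0.648, 0.761, 0.0]
wrist_force: [0.1, 2.6, 2.1]
opening: 0.302
grasp_force: 1.4
```

```bash
python3 m.py 5
```

```text
carton [302 205  21  31 312] ((414.0083312988281, 194.67703247070312), (59.96896743774414, 29.695493698120117), 9.156473159790039) 0.049434254923625465 along/lat from rail mid -0.04518906777856205 0.0011258558930863152
stop ((425.0019836425781, 122.55631256103516), (45.94877243041992, 27.93151092529297), 8.531963348388672) 0.02776029316229994 0.00032002063457749197
tcp 6.95 [0.39480841 0.30736366 0.04323424] along/lat rel carton -0.11430822348908155 -0.000736958865076312 [1.00476558 1.5879736  1.45685883] push axis force -1.4047268692418629
```

servo_tool(
  motion=[
    [[-0.3, 0, 0, 0, 0.4], [-0.7, 0, 0, 0, 0.4], [-1.1, 0, 0, 0, 0.4], [-1.5, 0, 0, 0, 0.4], [-1.8, 0, 0, 0, 0.4]],
  ],
)

```text
time_s: 7.45
eef_pos: [0.3976, 0.2897, 0.0432]
eef_rot: [-0.0, 0.649, 0.761, -0.0]
wrist_force: [-0.4, 2.1, 0.8]
opening: 0.297
grasp_force: 1.2
```

```bash
python3 - <<'E'
from h import *
f=np.radians(9.3);d=np.array([np.sin(f),-np.cos(f)]);e=np.array([np.cos(f),np.sin(f)]);S=np.array([.4202,.1499])
for n in("top0","top3","scene0","scene1"):
    W=cloud(load(n)).reshape(-1,3);q=W[:,:2]-S;a=q@d;b=q@e;z=W[:,2]
    for nm,m in(("axis",(abs(b)<.008)),("side",(abs(b)>.013)&(abs(b)<.021))):
        m=m&(a>-.03)&(a<.03)&(z>.015)&(z<.035)
        print(n,nm,m.sum(),"along sorted mm",np.round(np.sort(a[m])[:40]*1000,1).tolist())
E
python3 m.py 6
```

```text
top0 axis 32 along sorted mm [13.3, 13.5, 13.6, 13.6, 13.6, 13.6, 13.7, 13.7, 13.7, 13.9, 13.9, 13.9, 14.3, 14.3, 14.3, 15.0, 15.3, 15.6, 15.7, 17.1, 17.3, 17.6, 17.6, 17.8, 18.3, 18.5, 18.8, 19.8, 19.8, 19.9, 20.0, 20.0]
top0 side 16 along sorted mm [19.3, 19.5, 19.6, 19.6, 19.7, 19.7, 19.7, 19.8, 19.9, 20.0, 20.0, 20.0, 20.0, 20.1, 20.3, 20.4]
top3 axis 31 along sorted mm [13.5, 13.7, 13.7, 13.7, 13.7, 13.8, 13.8, 13.8, 13.8, 13.9, 14.2, 14.2, 14.2, 14.5, 15.3, 15.6, 15.9, 16.2, 16.7, 17.4, 17.4, 17.7, 18.2, 18.4, 18.6, 18.7, 19.6, 19.7, 19.7, 19.8, 20.3]
top3 side 15 along sorted mm [19.3, 19.4, 19.4, 19.6, 19.6, 19.7, 19.8, 19.8, 19.9, 19.9, 19.9, 20.0, 20.2, 20.2, 20.2]
scene0 axis 79 along sorted mm [10.8, 11.8, 12.2, 12.6, 12.7, 12.8, 12.9, 13.0, 13.0, 13.2, 13.4, 13.6, 13.7, 13.8, 13.9, 13.9, 14.0, 14.0, 14.1, 14.1, 14.2, 14.2, 14.3, 14.4, 14.4, 14.4, 14.5, 14.6, 14.7, 14.7, 14.7, 14.9, 15.0, 15.1, 15.1, 15.1, 15.2, 15.2, 15.2, 15.4]
scene0 side 67 along sorted mm [17.2, 18.2, 18.3, 18.5, 18.5, 18.7, 18.8, 18.8, 18.9, 18.9, 19.0, 19.1, 19.3, 19.6, 19.6, 19.7, 19.8, 19.9, 19.9
[... 511 characters left out ...]
9.5, 19.6, 19.7, 20.1, 20.3, 20.4, 20.4, 20.4, 20.5, 20.5, 20.6, 20.6, 20.6, 20.7, 20.8, 20.8, 20.9, 20.9, 20.9, 21.0, 21.0, 21.1, 21.1, 21.2, 21.3, 21.4, 21.5]
carton [274 226  31  18 274] ((388.2052917480469, 242.4542694091797), (25.247604370117188, 59.042903900146484), 9.681526184082031) 0.04964658420233887 along/lat from rail mid -0.09650817695290753 -0.01661703713725466
stop ((425.3055419921875, 121.22175598144531), (45.90225601196289, 25.0469913482666), 9.52193546295166) 0.02912636414096119 0.0004039194844121753
tcp 7.5 [0.39762626 0.28938155 0.04316799] along/lat rel carton -0.04478799229856919 0.016880767750639646 [0.17479918 0.28393011 0.2182843 ] push axis force -0.2519498345001874
```

By vision the tip is about 6 mm proud, at +13.6 mm, which leaves a gap of about 26 mm. I'll advance 20 mm, then feel for it.

servo_tool(
  motion=[
    [[-0.4, 0, 0, 0, 0.4], [-0.8, 0, 0, 0, 0.4], [-1.2, 0, 0, 0, 0.4], [-1.6, 0, 0, 0, 0.4], [-2.0, 0, 0, 0, 0.4]],
  ],
)

```text
time_s: 8.0
eef_pos: [0.4007, 0.27, 0.0432]
eef_rot: [-0.0, 0.649, 0.761, -0.0]
wrist_force: [-0.7, 0.9, 0.3]
opening: 0.295
grasp_force: 0.6
```

servo_tool(
  motion=[
    [[-0.05, 0, 0, 0, 0.4], [-0.1, 0, 0, 0, 0.4], [-0.15, 0, 0, 0, 0.4], [-0.2, 0, 0, 0, 0.4], [-0.25, 0, 0, 0, 0.4]],
  ],
)

```text
time_s: 8.5
eef_pos: [0.4011, 0.268, 0.0432]
eef_rot: [-0.0, 0.648, 0.761, -0.0]
wrist_force: [0.3, 0.9, -0.3]
opening: 0.302
grasp_force: 0.5
```

```bash
cat > s.py <<'E'
from bench import ctrl
from h import *
f=np.radians(9.3);d=np.array([np.sin(f),-np.cos(f)]);S=np.array([.4202,.1499])
c=ctrl.camera("top");q=cloud(c);z=q[...,2];q=q[...,:2]-S;a=q@d;b=q@np.array([d[1]*-1,d[0]])
m=(z>.046)&(z<.052)&(abs(b)<.026)&(a<.02)&(a>-.06);print("lead end mm",np.sort(a[m])[-6:]*1000)
m=(z>.038)&(z<.043)&(abs(b)<.021)&(a>.015)&(a<.06);print("stop back mm",np.sort(a[m])[-5:]*1000,"n",m.sum())
o=ctrl.get_obs();print(o["time_s"],o["eef_pos"],"F",-o["wrist_force"][:2]@d)
E
python3 s.py
```

```text
lead end mm [8.2496966  8.5992993  8.92061704 9.04894987 9.47515754 9.5582745 ]
stop back mm [41.03060023 41.08591221 41.36621603 41.58984834 42.04752732] n 127
8.55 [0.40108654 0.26794563 0.04323555] F 0.5323762460051453
```

servo_tool(
  motion=[
    [[-0.05, 0, 0, 0, 0.4], [-0.1, 0, 0, 0, 0.4], [-0.15, 0, 0, 0, 0.4], [-0.2, 0, 0, 0, 0.4], [-0.2, 0, 0, 0, 0.4]],
  ],
)

```text
time_s: 9.05
eef_pos: [0.4015, 0.2659, 0.0433]
eef_rot: [0.0, 0.649, 0.761, -0.0]
wrist_force: [-0.9, 0.3, 0.1]
opening: 0.3
grasp_force: 0.2
```

servo_tool(
  motion=[
    [[-0.02, 0, 0, 0, 0.4], [-0.04, 0, 0, 0, 0.4], [-0.06, 0, 0, 0, 0.4], [-0.06, 0, 0, 0, 0.4]],
  ],
)

```text
time_s: 9.45
eef_pos: [0.4016, 0.2654, 0.0433]
eef_rot: [0.0, 0.648, 0.761, -0.0]
wrist_force: [-0.1, 1.4, -1.4]
opening: 0.301
grasp_force: 0.5
```

servo_tool(
  motion=[
    [[-0.02, 0, 0, 0, 0.4], [-0.04, 0, 0, 0, 0.4], [-0.06, 0, 0, 0, 0.4], [-0.06, 0, 0, 0, 0.4]],
  ],
)

```text
time_s: 9.85
eef_pos: [0.4017, 0.2648, 0.0433]
eef_rot: [0.0, 0.649, 0.761, 0.0]
wrist_force: [-0.0, 0.8, -0.4]
opening: 0.302
grasp_force: 0.5
```

servo_tool(
  motion=[
    [[-0.02, 0, 0, 0, 0.4], [-0.04, 0, 0, 0, 0.4], [-0.06, 0, 0, 0, 0.4], [-0.06, 0, 0, 0, 0.4]],
  ],
)

```text
time_s: 10.25
eef_pos: [0.4018, 0.2644, 0.0433]
eef_rot: [-0.0, 0.649, 0.761, 0.0]
wrist_force: [-0.8, 2.8, -0.3]
opening: 0.298
grasp_force: 1.7
```

servo_tool(
  motion=[
    [[-0.015, 0, 0, 0, 0.4], [-0.03, 0, 0, 0, 0.4], [-0.03, 0, 0, 0, 0.4]],
  ],
)

```text
time_s: 10.55
eef_pos: [0.4018, 0.2644, 0.0434]
eef_rot: [-0.0, 0.649, 0.761, 0.0]
wrist_force: [-0.6, 5.0, -1.1]
opening: 0.301
grasp_force: 2.8
```

Contact: force rises about 2 N for 0.3 mm with no motion.

servo_tool(
  motion=[
    [[-0.015, 0, 0, 0, 0.4], [-0.03, 0, 0, 0, 0.4], [-0.03, 0, 0, 0, 0.4]],
  ],
)

```text
time_s: 10.85
eef_pos: [0.4018, 0.2644, 0.0434]
eef_rot: [-0.0, 0.649, 0.761, 0.001]
wrist_force: [-0.9, 7.1, -0.2]
opening: 0.298
grasp_force: 3.6
```

servo_tool(
  motion=[
    [[-0.01, 0, 0, 0, 0.4], [-0.02, 0, 0, 0, 0.4], [-0.02, 0, 0, 0, 0.4]],
  ],
)

```text
time_s: 11.15
eef_pos: [0.4018, 0.2643, 0.0435]
eef_rot: [-0.0, 0.649, 0.761, 0.001]
wrist_force: [-1.8, 7.2, -0.4]
opening: 0.301
grasp_force: 4.1
```

servo_tool(
  motion=[
    [[-0.005, 0, 0, 0, 0.4], [-0.005, 0, 0, 0, 0.4], [-0.005, 0, 0, 0, 0.4]],
  ],
)

```text
time_s: 11.45
eef_pos: [0.4018, 0.2643, 0.0435]
eef_rot: [-0.0, 0.649, 0.761, 0.001]
wrist_force: [-1.2, 7.5, -0.4]
opening: 0.303
grasp_force: 4.2
```

servo_tool(
  motion=[
    [[0, 0, 0, 0, 0.4], [0, 0, 0, 0, 0.4], [0, 0, 0, 0, 0.4]],
  ],
)

```text
time_s: 11.75
eef_pos: [0.4018, 0.2643, 0.0435]
eef_rot: [-0.001, 0.649, 0.761, 0.001]
wrist_force: [-1.8, 8.1, -0.6]
opening: 0.299
grasp_force: 4.2
```

servo_tool(
  motion=[
    [[0, 0, 0, 0, 0.4], [0, 0, 0, 0, 0.4], [0, 0, 0, 0, 0.4]],
  ],
)

```text
time_s: 12.05
eef_pos: [0.4018, 0.2643, 0.0435]
eef_rot: [-0.0, 0.649, 0.761, 0.001]
wrist_force: [-1.9, 8.2, -0.4]
opening: 0.303
grasp_force: 4.2
```

servo_tool(
  motion=[
    [[0, 0, 0, 0, 0.4], [0, 0, 0, 0, 0.4], [0, 0, 0, 0, 0.4]],
  ],
)

```text
time_s: 12.35
eef_pos: [0.4018, 0.2643, 0.0434]
eef_rot: [-0.0, 0.649, 0.761, 0.001]
wrist_force: [-2.3, 7.6, 0.0]
opening: 0.301
grasp_force: 4.2
```

```bash
python3 s.py
```

```text
lead end mm [-35.58549472 -34.61789362 -34.11765416 -33.05118818  13.18986826
  13.79726346]
stop back mm [40.76390965 40.94491392 41.25773162 41.32957219 41.62021107] n 109
12.4 [0.4017866  0.26433777 0.04343504] F 8.489128562831722
```

Lead end is at 13.7 mm, matching the tip, and the stop hasn't moved. The carton's friction takes some of the force, so I'll raise it slightly and hold.

servo_tool(
  motion=[
    [[-0.01, 0, 0, 0, 0.4], [-0.01, 0, 0, 0, 0.4], [-0.01, 0, 0, 0, 0.4], [-0.01, 0, 0, 0, 0.4], [-0.01, 0, 0, 0, 0.4]],
  ],
)

```text
time_s: 12.9
eef_pos: [0.4018, 0.2643, 0.0435]
eef_rot: [-0.001, 0.649, 0.761, 0.001]
wrist_force: [-1.3, 8.6, -0.2]
opening: 0.3
grasp_force: 4.5
```

servo_tool(
  motion=[
    [[0, 0, 0, 0, 0.4], [0, 0, 0, 0, 0.4], [0, 0, 0, 0, 0.4], [0, 0, 0, 0, 0.4], [0, 0, 0, 0, 0.4]],
  ],
)

```text
time_s: 13.4
eef_pos: [0.4018, 0.2643, 0.0435]
eef_rot: [-0.001, 0.649, 0.761, 0.001]
wrist_force: [-2.2, 8.9, 0.0]
opening: 0.296
grasp_force: 4.5
```

servo_tool(
  motion=[
    [[0.03, 0, 0, 0, 0.4], [0.1, 0, 0, 0, 0.4], [0.3, 0, 0, 0, 0.4], [1, 0, 0, 0, 0.4], [2.5, 0, 0, 0, 0.4]],
  ],
)

```text
time_s: 13.9
eef_pos: [0.3981, 0.2877, 0.0432]
eef_rot: [0.0, 0.649, 0.761, -0.0]
wrist_force: [0.7, -0.1, 0.4]
opening: 0.3
grasp_force: 0.0
```

servo_tool(
  motion=[
    [[2, 0, 0, 0, 0.4], [5, 0, -1, 0, 0.4], [8, 0, -4, 0, 0.4], [11, 0, -8, 0, 0.4], [13, 0, -11, 0, 0.4]],
  ],
)

```text
time_s: 14.4
eef_pos: [0.3771, 0.4184, 0.1555]
eef_rot: [0.0, 0.648, 0.762, 0.001]
wrist_force: [0.4, 0.1, -0.2]
opening: 0.304
grasp_force: 0.0
```

```bash
python3 s.py; python3 m.py 9; python3 -c "
from h import *
cv2.imwrite('pics/top9.png',load('top9')['pixels'][150:310,180:380,::-1].repeat(3,0).repeat(3,1))"
```

```text
lead end mm [13.29426415 13.29662178 13.34687631 13.39660626 13.53688981 13.84900972]
stop back mm [40.96806032 41.40452415 41.4888698  41.55460802 41.67424949] n 139
14.45 [0.37906508 0.42228102 0.16102598] F 3.3231757677400964
carton [ 279  201   59   41 1724] ((413.2678527832031, 197.39820861816406), (60.13513946533203, 116.69184112548828), 9.107491493225098) 0.04951064182059258 along/lat from rail mid -0.04799414017260369 0.0008348629003903383
stop ((419.9680480957031, 133.2251739501953), (52.19975280761719, 50.08524703979492), 10.429966926574707) 0.016418163093292328 -0.0029236186685691118
tcp 14.5 [0.37931989 0.42062722 0.15869062] along/lat rel carton -0.22578094291944836 0.0025729162557008092 [ 0.54207677  0.05740255 -0.05338667] push axis force 0.030953637515081345
```

View pics/top9.png

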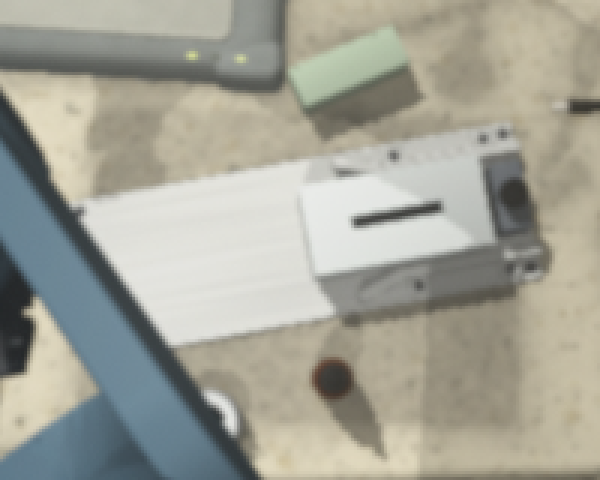

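The carton lies between the rails, slot up at (397,213), and bears on the bumper. The stop at (513,193) hasn't moved, and the dropper and slide carton are where they were. The tally is partly hidden behind the raised forearm but looks in place.

```bash
python3 -c "
from bench import ctrl
print(ctrl.hand_in())"
```

```text
the job is handed in; nothing more can be done
None
```

The job is handed in, with no verdict returned: the carton was toppled slot-up, slid between the rails onto the bumper and held at about 8–9 N (wrist reading) for over a second; the end stop showed no movement, and the bystanders looked untouched, though the arm partly hid the tally counter in the last picture.

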